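Release the module tester's stuck tray through its access hole

TASK

The tester's tray is latched shut with the module inside: take the red screwdriver out of the wooden block, put its blade down the small access hole in the top of the grey tester, feel for the hidden spring catch and press it down gently, holding it there until the tray has crept all the way out. Then stand the red screwdriver back in its empty hole in the wooden block, let go, and leave the tray out and the other things where they are.

Things in the scene. Friction and masses are not known exactly. Their poses are not given: they have to be found in the camera images.
- driver_red: red-handled screwdriver, 154 mm long, 50 to 70 g, upright, blade down, in one of the block's two holes. Round handle 18 mm wide, 76 mm long; round shaft 6 mm wide, 78 mm long, flat end. Its y axis runs along the tool from blade end to handle (up while it stands). Origin beside the shoulder, 9 mm off the centre line: use its two points. Any turn about its length is alike.
- driver_tip (a point): the centre of the flat blade end of the red screwdriver, on its centre line (its lowest point)
- driver_handle (a point): the middle of the red handle on the centre line, 114 mm above the blade end: the place to grip, from above, with the fingers closing across the block's short side
- tester: module tester: grey metal box 150 x 100 x 80 mm (x, y, z), fixed. Origin under its centre; x points from the front (tray side) to the back, z up. The catch inside moves 8 mm straight down to a hard stop and frees the tray after about 4.5 mm; its spring pushes back with about 2.5 N at first touch and 5.5 N at the stop (1 to 2 N more while the tray leans on it) and lifts it again when let go.
- access_hole (a point): centre of the access hole's mouth (ringed in yellow), level with the tester's top, 20 mm behind its middle. Round, 9.5 mm wide plus a 2 mm chamfer, through a top 8 mm thick; hollow below. Straight below, out of sight, lies the catch's brass pad (24 mm wide), each time at another depth, 12 to 36 mm below the top.
- tray (a joint): how far the tray is out, 0 (shut, latched) to 0.045 m (fully out, at its stop), toward the tester's front. Spring and damper drive it out slowly, about 1.5 s for the whole way, while the catch is held at least 4.5 mm down; if let go too early, a second tooth stops the tray about halfway (22 mm) until the catch is pressed again.
- tray_lip (a point): middle of the black lip on the front of the tray, 44 mm above the bench; the tray's aluminium front is 90 mm wide and 36 mm high
- rack: wooden tool block 44 x 110 x 85 mm (x, y, z), fixed to the bench; origin under its centre, long side along its y axis, top 85 mm above the bench, two vertical through holes 60 mm apart.
- rack_hole_a (a point): centre of the mouth of one hole in the block's top (9.5 mm wide plus a 2 mm chamfer). One hole holds the red, the other the yellow screwdriver at the start. A screwdriver stands with its handle's shoulder on the top; the red one's blade end is then 7 mm above the bench.
- rack_hole_b (a point): centre of the mouth of the other hole, alike, 60 mm from the first along the block
- driver_yellow: yellow-handled screwdriver, 164 mm long with a handle 20 mm in diameter, standing in the other hole of the block; its top is 165 mm above the bench. Bystander. Its origin lies 10 mm off its centre line beside the shoulder.
- flux_jar: dark jar with a white cap, 50 mm wide and 88 mm high, standing in front of the block; origin under its centre. Bystander.
- screw_tin_2: round white tin, 58 mm wide and 26 mm high, behind the tester; origin under its centre. Bystander.
Things that resemble listed ones, but are neither listed nor needed, are in the scene too. There is more than one size of the driver_red; the one meant has the size given above.

How it is judged:
On the way, in this order (a step that is already met when the one before it is completed fails the run):
1. the red screwdriver's blade is down the access hole while the tray is still shut (horizontal distance between driver_tip and access_hole below 0.007 m and z of driver_tip in the frame of tester below 0.071 m and value of joint tray below 0.005 m), for 0.05 s.
2. the tray comes all the way out with the blade still in the access hole (horizontal distance between driver_tip and access_hole below 0.007 m and z of driver_tip in the frame of tester below 0.071 m and value of joint tray above 0.04 m), for 0.1 s.
At the end, for the whole second after the job is handed in: The tray is at least 38 mm out; the red screwdriver stands at rest, released, in a hole of the wooden block, seated to within 8 mm of fully down (blade end under 15 mm above the bench, within 7 mm of the hole's centre line) and upright within 7 degrees (value of joint tray above 0.038 m and (horizontal distance between driver_tip and rack_hole_a below 0.007 m or horizontal distance between driver_tip and rack_hole_b below 0.007 m) and z of driver_tip in the frame of rack below 0.015 m and angle between driver_red's own y axis and vertical below 0.12 rad and linear speed of driver_red below 0.02 m/s); the robot touches nothing.
It fails at once if the red screwdriver presses on the tester or its catch with more than 20 N (contact force between driver_red and tester above 20 N).
It fails at once if the yellow screwdriver presses on the tester (contact force between driver_yellow and tester above 1 N).
It fails at once if the gripper or arm pushes on the tester with more than 10 N (contact force between any of the fingers, the arm and tester above 10 N).
It fails at once if the yellow screwdriver, the dark jar or the round tin is moved by more than 20 mm (distance of any of driver_yellow, flux_jar, screw_tin_2 from where it was at the start of the episode above 0.02 m).
It also fails if it takes over 61 s, if anything falls off the work surface, if the arm or the gripper's body presses on something with over 40 N, if the wrist force passes 120 N, or if a joint passes its speed limit or range.

ROBOT

A 6-joint arm with a two-finger parallel gripper is mounted at the origin on a cart in front of the work surface, level with it; the furniture and walls round the work are solid. World frame = base frame: x ahead of the robot, y to its left, z up, the work surface at z = 0. Lengths are in m, angles in rad, forces in N, time in s.
With the tool pointing down it reaches from about 0.35 to 0.975 m from the base axis. Payload 4.9 kg.
Tool frame: the origin (TCP) lies at the very end of the fingers, on their centre line; the grasp point (between the pads) lies manip.grip_point_offset behind it (manip.grip_point_offset is the distance from the TCP to the grasp point, in m); z points along the fingers, y is the line along which they close (so a half turn about z gives the same grasp; the last joint's range is limited). The gripper opens to 85 mm and grips with 20 to 120 N. Pads are 22 mm wide; open, the fingers measure 114 mm over their backs; the gripper's body (76 mm by 85 mm) begins 54 mm behind the grasp point. The pads swing forward as they close: fully open they stand 13 mm farther back than shut.
Start: joints at [1.046, 0.053, 1.613, -0, 1.476, -0.119], TCP at [0.247, 0.574, 0.231] pointing down, gripper open.
Joint ranges: [-3.01, 3.01], [-1.01, 2.22], [0.06, 2.58], [-1.02, 4.17], [0.09, 2.62], [-3.14, 3.14]. Speed limits (rad/s): [2.57, 2.57, 3.14, 3.14, 3.14, 3.14].

INTERFACE

Orientations are given as a unit quaternion [w, x, y, z].
In Python, from plant import manip gives the robot as it stands.
- The arm moves only by the shell command python3 -m crank 'ROWS' [OPENING]. ROWS is JSON, a list of rows, each an object of numbers: "x", "y", "z": the shift along the tool's x, y, z in cm; "turn": the turn about the tool's z in rad. In form: [{"x": .., "y": .., "z": .., "turn": ..}, ...]. A call has 1 to 5 rows; each row shifts and turns the commanded pose from where the row before left it, along the tool's axes as they then stand; what a row does not reach is not made up. A row lasts 1/10 s, in which the tool goes at most 50 mm and 8.59 degrees, less where a joint would pass 70% of its speed; a pose out of reach is approached as far as the arm can. A call with a gripper value outside its range is refused whole. OPENING is the opening in per cent of the stroke, from 0 (shut) to 100 (fully open), set as the call begins (- or left out, the last holds). The fingers move at their own pace and stop on an object; the grip force is fixed at half the most. Time passes only in rows, so rows that do not move let the fingers close. It gives the time, the measured TCP pose, the force, the opening and the grip force at its end, in the units of the state.
- manip.state(): the state, without advancing time (a new reading comes with each control period).
- manip.grab_frame(name): name is "scene" or "top" or "wrist"; returns (picture, depth): 384x512x3 uint8, red, green, blue; 384x512 float32, m along the optical axis (not along the pixel's ray), 0 where there is no reading.
- manip.camera_model(name): a dict with "mtx" (3x3 intrinsics, pixels), "world_to_cam" (4x4, takes a point from world to camera coordinates). Camera axes: x right, y down, z forward; pixel columns grow to the right and rows downward; lengths in m; the calibration is good to about 2 mm. The wrist camera is an equidistant fisheye: a pixel r from the principal point sees the ray r / f radians off the axis. A picture is of the moment at which its call begins: read the wrist's pose just before it. camera_model takes no time and is no camera call; for the wrist camera it gives the pose at the moment of the call.
- manip.job_done(): hands the job in; it is judged then, once.
The state is a dict: "time": time; "joint_pos": joint angles; "joint_vel": joint speeds; "joint_efforts": joint torques, N m; "tool_pos": TCP position; "tool_rot": TCP orientation; "contact_force": force on the tool from outside, world axes, zero at the start; "ft_torque": the same for the moment, N m; "gripper_width": opening from 0.0 (shut) to 1.0 (fully open); "grasp_force": force on a finger pad.
Only numpy, scipy, OpenCV 4.12 (cv2) and the standard library are available. Lean on these libraries where they do the work, as an engineer would, in place of code of your own. Each camera call takes 0.05 s, during which the arm holds its last target. There are 200 camera calls.

## Working session

There is one attempt and no reset: what is moved stays moved. The work goes in short steps, Python scripts to look and compute and a shell command to move; the robot and the scene stay as the last step left them, time stands still between calls to the robot, and variables do not carry over. Pictures are saved under pics/ and viewed, at most 10 in all, crops included, and the job is handed in when it is done.

```bash
mkdir -p pics; ls
cat > h.py <<'E'
import numpy as np, cv2
from plant import manip
def snap(n,f):
    cm=manip.camera_model(n); p,d=manip.grab_frame(n)
    cv2.imwrite('pics/'+f+'.png',p[:,:,::-1]); np.savez('pics/'+f,p=p,d=d,K=cm['mtx'],T=cm['world_to_cam']); return p,d
def load(f): 
    z=np.load('pics/'+f+'.npz'); return z['p'],z['d'],np.array(z['K']),np.array(z['T'])
def ray(f,u,v):
    p,d,K,T=load(f); r=np.array([(u-K[0,2])/K[0,0],(v-K[1,2])/K[1,1],1]); R=T[:3,:3]
    return -R.T@T[:3,3], R.T@r
def at_z(f,u,v,z):
    o,r=ray(f,u,v); return o+r*(z-o[2])/r[2]
def at_d(f,u,v):
    o,r=ray(f,u,v); return o+r*load(f)[1][int(v),int(u)]
E
python3 - <<'E'
from h import *
snap('top','top0'); snap('scene','sc0')
a=cv2.imread('pics/top0.png');b=cv2.imread('pics/sc0.png')
s=manip.state(); print(s, manip.grip_point_offset); print(manip.camera_model('top'))
E
```

```text
pics
{'time': 0.1, 'joint_pos': array([ 1.04599707e+00,  5.32781824e-02,  1.61415590e+00,  1.87981163e-05,
        1.47601720e+00, -1.19002282e-01]), 'joint_vel': array([-6.69446417e-04, -8.71111936e-04, -1.73056752e-03,  9.81876962e-05,
       -3.94087224e-03, -1.12303744e-03]), 'joint_efforts': array([-3.17162019e-06, -3.94902492e+01, -3.71361995e+01, -1.14619006e-04,
        3.87206033e-03,  5.39531513e-06]), 'tool_pos': array([0.24642937, 0.57374993, 0.23019429]), 'tool_rot': array([-3.02883943e-04,  2.01509995e-01,  9.79486017e-01, -8.78623983e-04]), 'contact_force': array([ 0.23075112, -0.76358585, -0.07635617]), 'ft_torque': array([ 0.00375706, -0.03745023, -0.00666023]), 'grasp_force': 0.0, 'gripper_width': 1.0004178741649912} 0.0187
{'mtx': array([[423.08922772,   0.        , 261.53854427],
       [  0.        , 423.08922772, 188.79661437],
       [  0.        ,   0.        ,   1.        ]]), 'world_to_cam': array([[-0.00191886, -0.99942057,  0.03398291, -0.15475525],
       [-0.9882081 , -0.00330782, -0.15308103,  0.60455542],
       [ 0.15310474, -0.03387593, -0.98762916,  0.85591263],
       [ 0.        ,  0.        ,  0.        ,  1.        ]])}
```

View pics/top0.png

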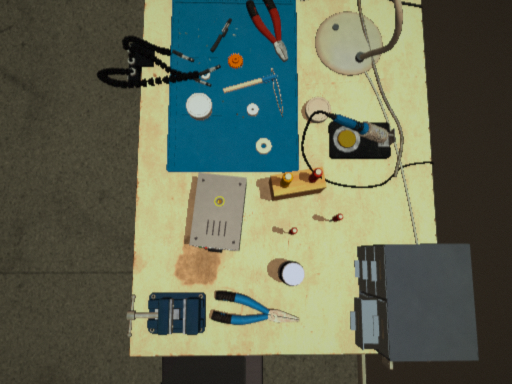

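View pics/sc0.png

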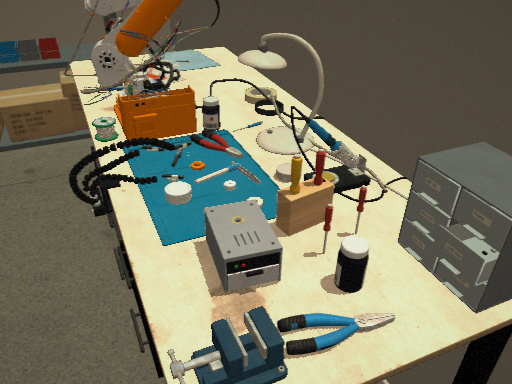

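The top view shows the tester at about (217,212) with its yellow-ringed hole at (219,201). The block runs from (271,188) to (325,182), with yellow at (287,180) and red at (317,175). Two small red decoys stand on the bench. I'll enlarge this area.

Run:
```python
from h import *
a=cv2.imread('pics/top0.png')[155:265,180:340]
cv2.imwrite('pics/c1.png',cv2.resize(a,None,fx=5,fy=5,interpolation=cv2.INTER_CUBIC))
p,d,K,T=load('top0')
for u,v in [(219,201),(317,175),(317,180),(287,178),(300,188),(292,273)]: print(u,v,at_d('top0',u,v).round(4))
```

```text
219 201 [ 0.5766 -0.0647  0.0612]
317 175 [ 0.6149 -0.2562  0.1567]
317 180 [ 0.6184 -0.2684  0.0824]
287 178 [ 0.607  -0.198   0.1667]
300 188 [ 0.601  -0.2323  0.0856]
292 273 [ 0.4293 -0.2133  0.088 ]
```

View pics/c1.png

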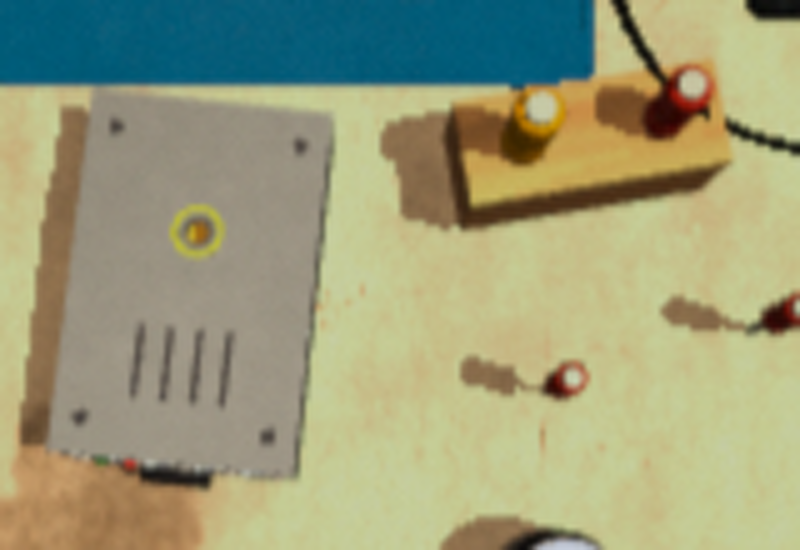

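The crop shows the hole ring centre at (197,231), the red cap centre at (692,84) and the yellow cap centre at (541,106). In the full image these are about (219.0,200.8), (318,171.4) and (287.8,175.8).

Run:
```python
from h import *
g=lambda U,V:((U+.5)/5-.5+180,(V+.5)/5-.5+155)
h=at_z('top0',*g(197,231),.08); r=at_z('top0',*g(692,84),.161); y=at_z('top0',*g(541,106),.165)
print(h,r,y,np.linalg.norm((r-y)[:2]))
for q in [(455,105),(475,207),(728,158),(715,62)]: print('rack',at_z('top0',*g(*q),.085).round(4))
for q in [(95,90),(333,113),(297,477),(50,450)]: print('tester',at_z('top0',*g(*q),.08).round(4))
d=(r-y)[:2]; print('rack yaw (dir y->r)',np.arctan2(d[1],d[0]))
from scipy.spatial.transform import Rotation as R
s=manip.state(); q=s['tool_rot']; M=R.from_quat(q[[1,2,3,0]]).as_matrix(); print(M.round(3))
# wanted: tool y across short side (perp to d)
n=np.array([-d[1],d[0]])/np.hypot(*d); 
print('turn', np.arctan2(*(M.T@np.r_[n,0])[[0,1]]), 'shift cm',(M.T@(r-s['tool_pos'])*100).round(2))
```

```text
[ 0.57470295 -0.06599426  0.08      ] [ 0.62100741 -0.2574794   0.161     ] [ 0.61153912 -0.1996809   0.165     ] 0.058568885294595495
rack [ 0.6268 -0.1719  0.085 ]
rack [ 0.5843 -0.1799  0.085 ]
rack [ 0.605  -0.2847  0.085 ]
rack [ 0.6454 -0.2803  0.085 ]
tester [ 0.6333 -0.0232  0.08  ]
tester [ 0.6241 -0.1215  0.08  ]
tester [ 0.4748 -0.1076  0.08  ]
tester [ 0.4857 -0.0082  0.08  ]
rack yaw (dir y->r) -1.408423036168476
[[-0.919  0.395 -0.001]
 [ 0.395  0.919 -0.002]
 [ 0.    -0.002 -1.   ]]
turn -1.0026251172605793 shift cm [-67.23 -61.57   7.02]
```

```bash
python3 -m crank '[{"turn":0.145,"z":-1},{"turn":0.145,"z":-1},{"turn":0.145,"z":-1},{"turn":0.145,"z":-1},{"turn":0.145,"z":-1}]' 60; python3 -m crank '[{"turn":0.14},{"turn":0.138},{"x":-4.5,"y":1.2},{"x":-4.5,"y":1.2},{"x":-4.5,"y":1.2}]'; python3 -m crank '[{"x":-4.5,"y":1.2},{"x":-4.5,"y":1.2},{"x":-4.5,"y":1.2},{"x":-4.5,"y":1.2},{"x":-4.5,"y":1.2}]'; python3 -m crank '[{"x":-4.5,"y":1.2},{"x":-4.5,"y":1.2},{"x":-4.5,"y":1.2},{"x":-4.5,"y":1.2},{"x":-4.5,"y":1.2}]'
```

```text
schema error: expected keys x, y, z, turn
schema error: expected keys x, y, z, turn
schema error: expected keys x, y, z, turn
schema error: expected keys x, y, z, turn
```

```bash
python3 -m crank '[{"x":0,"y":0,"z":-1,"turn":0.145},{"x":0,"y":0,"z":-1,"turn":0.145},{"x":0,"y":0,"z":-1,"turn":0.145},{"x":0,"y":0,"z":-1,"turn":0.145},{"x":0,"y":0,"z":-1,"turn":0.145}]' 60; python3 -m crank '[{"x":0,"y":0,"z":0,"turn":0.14},{"x":0,"y":0,"z":0,"turn":0.138},{"x":-4.5,"y":1.2,"z":0,"turn":0},{"x":-4.5,"y":1.2,"z":0,"turn":0},{"x":-4.5,"y":1.2,"z":0,"turn":0}]'; python3 -m crank '[{"x":-4.5,"y":1.2,"z":0,"turn":0},{"x":-4.5,"y":1.2,"z":0,"turn":0},{"x":-4.5,"y":1.2,"z":0,"turn":0},{"x":-4.5,"y":1.2,"z":0,"turn":0},{"x":-4.5,"y":1.2,"z":0,"turn":0}]'; python3 -m crank '[{"x":-4.5,"y":1.2,"z":0,"turn":0},{"x":-4.5,"y":1.2,"z":0,"turn":0},{"x":-4.5,"y":1.2,"z":0,"turn":0},{"x":-4.5,"y":1.2,"z":0,"turn":0},{"x":-4.5,"y":1.2,"z":0,"turn":0}]'
```

```text
time: 0.6
tool_pos: [0.2466, 0.5739, 0.281]
tool_rot: [0.0, 0.538, 0.843, -0.001]
contact_force: [-0.7, -0.2, 0.2]
gripper_width: 0.599
grasp_force: 0.0
time: 1.1
tool_pos: [0.304, 0.4453, 0.2804]
tool_rot: [0.0, 0.647, 0.762, -0.001]
contact_force: [1.1, -0.5, 0.7]
gripper_width: 0.598
grasp_force: 0.0
time: 1.6
tool_pos: [0.3996, 0.2326, 0.2809]
tool_rot: [-0.0, 0.647, 0.762, -0.0]
contact_force: [0.2, 0.1, -0.4]
gripper_width: 0.597
grasp_force: 0.0
time: 2.1
tool_pos: [0.4952, 0.0201, 0.2809]
tool_rot: [-0.0, 0.648, 0.762, -0.0]
contact_force: [0.4, 1.2, -0.4]
gripper_width: 0.598
grasp_force: 0.0
```

```bash
python3 -m crank '[{"x":-4.5,"y":1.2,"z":0,"turn":0},{"x":-4.5,"y":1.2,"z":0,"turn":0},{"x":-4.5,"y":1.2,"z":0,"turn":0},{"x":-4.5,"y":1.2,"z":0,"turn":0},{"x":-4,"y":1.2,"z":0,"turn":0}]'; python3 -m crank '[{"x":-4,"y":1,"z":0,"turn":0},{"x":-3,"y":0.8,"z":0,"turn":0},{"x":0,"y":0,"z":0,"turn":0}]'
python3 - <<'E'
from h import *
s=manip.state();p,d=snap('wrist','w0');print(s['tool_pos'],s['tool_rot']);z=load('w0');print(z[2],z[3])
cv2.imwrite('pics/w0.png',cv2.resize(p[:,:,::-1],None,fx=1.5,fy=1.5,interpolation=cv2.INTER_CUBIC))
E
```

```text
time: 2.6
tool_pos: [0.5899, -0.1876, 0.2805]
tool_rot: [-0.0, 0.648, 0.762, -0.0]
contact_force: [0.4, 0.7, 0.3]
gripper_width: 0.6
grasp_force: 0.0
time: 2.9
tool_pos: [0.6189, -0.2549, 0.2795]
tool_rot: [-0.001, 0.649, 0.761, -0.001]
contact_force: [0.8, 0.6, 0.0]
gripper_width: 0.602
grasp_force: 0.0
[ 0.6189243  -0.25488831  0.27947705] [-8.08809665e-04  6.48965963e-01  7.60816804e-01 -5.62088673e-04]
[[297.31863964   0.         255.31182465]
 [  0.         297.31863964 194.66046657]
 [  0.           0.           1.        ]] [[ 0.98739308  0.15826568 -0.00262261 -0.57113076]
 [ 0.15282424 -0.94886765  0.27621538 -0.38566991]
 [ 0.0412269  -0.27313395 -0.96109218  0.32950807]
 [ 0.          0.          0.          1.        ]]
```

View pics/w0.png

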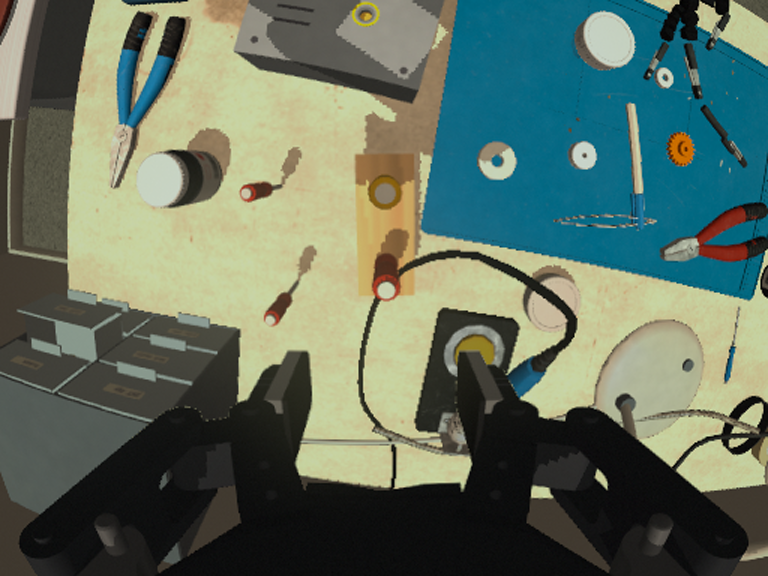

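The wrist view shows the red cap at (386,289), the yellow cap at (385,191) and the access hole at (366,14) in the enlarged picture. Divide by 1.5 for raw pixels.

```bash
cat >> h.py <<'E'
def wz(f,u,v,z):
    p,d,K,T=load(f); x=np.array([u-K[0,2],v-K[1,2]]); r=np.hypot(*x); th=r/K[0,0]
    c=np.r_[x/r*np.sin(th),np.cos(th)]; R=T[:3,:3]; o=-R.T@T[:3,3]; w=R.T@c
    return o+w*(z-o[2])/w[2]
from scipy.spatial.transform import Rotation as Ro
def M():
    return Ro.from_quat(manip.state()['tool_rot'][[1,2,3,0]]).as_matrix()
def shift(t): return (M().T@(np.array(t)-manip.state()['tool_pos'])*100).round(2)
E
python3 - <<'E'
from h import *
g=lambda U,V:((U+.5)/1.5-.5,(V+.5)/1.5-.5)
r=wz('w0',*g(386,289),.161);print('red',r,'yel',wz('w0',*g(385.5,191),.165),'hole',wz('w0',*g(366,14),.08))
print(shift([*r[:2],.102]))
m=M();y=wz('w0',*g(385.5,191),.165);print(m.round(3),m.T@(r-y))
E
```

```text
red [ 0.62181283 -0.25736365  0.161     ] yel [ 0.6120578  -0.19886715  0.165     ] hole [ 0.57603981 -0.06676928  0.08      ]
[-0.52  0.28 17.78]
[[-0.159  0.987 -0.002]
 [ 0.987  0.159  0.001]
 [ 0.002 -0.002 -1.   ]] [-0.05930969  0.00033042  0.00390544]
```

```bash
python3 -m crank '[{"x":-0.3,"y":0.25,"z":4,"turn":0},{"x":0,"y":0,"z":4,"turn":0},{"x":0,"y":0,"z":4,"turn":0},{"x":0,"y":0,"z":0,"turn":0},{"x":0,"y":0,"z":0,"turn":0}]'
python3 - <<'E'
from h import *
print([shift([.6215,-.2574,.102]) for _ in range(3)],manip.state()['tool_pos'])
E
```

```text
time: 3.45
tool_pos: [0.6213, -0.253, 0.1612]
tool_rot: [-0.001, 0.647, 0.762, -0.0]
contact_force: [1.0, -0.7, 1.0]
gripper_width: 0.6
grasp_force: 0.0
[array([-0.45, -0.04,  5.92]), array([-0.45, -0.04,  5.92]), array([-0.45, -0.04,  5.92])] [ 0.62126448 -0.25296934  0.16118845]
```

```bash
python3 -m crank '[{"x":-0.4,"y":0,"z":3,"turn":0},{"x":0,"y":0,"z":2.9,"turn":0},{"x":0,"y":0,"z":0,"turn":0},{"x":0,"y":0,"z":0,"turn":0}]'
python3 - <<'E'
from h import *
print(shift([.6215,-.2574,.102]))
E
python3 -m crank '[{"x":0,"y":0,"z":0,"turn":0},{"x":0,"y":0,"z":0,"turn":0},{"x":0,"y":0,"z":0,"turn":0},{"x":0,"y":0,"z":0,"turn":0},{"x":0,"y":0,"z":0,"turn":0}]' 5
```

```text
time: 3.85
tool_pos: [0.6236, -0.2584, 0.1051]
tool_rot: [0.002, 0.647, 0.762, 0.0]
contact_force: [0.2, -1.0, 0.2]
gripper_width: 0.606
grasp_force: 0.0
[ 0.13 -0.19  0.31]
time: 4.35
tool_pos: [0.6232, -0.2588, 0.1051]
tool_rot: [0.001, 0.648, 0.762, -0.0]
contact_force: [-2.0, 0.4, 7.0]
gripper_width: 0.194
grasp_force: 58.3
```

```bash
python3 -m crank '[{"x":0,"y":0,"z":-1.5,"turn":0},{"x":0,"y":0,"z":-2,"turn":0},{"x":0,"y":0,"z":-2.5,"turn":0},{"x":0,"y":0,"z":-2.5,"turn":0},{"x":0,"y":0,"z":-3,"turn":0}]'; python3 -m crank '[{"x":0,"y":0,"z":-1,"turn":0},{"x":0,"y":0,"z":0,"turn":0},{"x":0,"y":0,"z":0,"turn":0}]'
python3 - <<'E'
from h import *
print(shift([.5754,-.0664,.225]))
E
```

```text
time: 4.85
tool_pos: [0.622, -0.2577, 0.2183]
tool_rot: [-0.0, 0.648, 0.762, 0.0]
contact_force: [-0.3, 0.4, 0.3]
gripper_width: 0.191
grasp_force: 58.5
time: 5.15
tool_pos: [0.622, -0.2578, 0.2262]
tool_rot: [-0.001, 0.648, 0.762, -0.0]
contact_force: [-0.1, 0.3, -1.0]
gripper_width: 0.197
grasp_force: 58.5
[19.64 -1.51  0.14]
```

```bash
python3 -m crank '[{"x":0,"y":0,"z":-3,"turn":0},{"x":0,"y":0,"z":-3,"turn":0},{"x":3,"y":-0.2,"z":0,"turn":0},{"x":4,"y":-0.3,"z":0,"turn":0},{"x":4,"y":-0.3,"z":0,"turn":0}]'; python3 -m crank '[{"x":4,"y":-0.3,"z":0,"turn":0},{"x":3,"y":-0.3,"z":1,"turn":0},{"x":1.6,"y":0,"z":3,"turn":0},{"x":0,"y":0,"z":3,"turn":0},{"x":0,"y":0,"z":0,"turn":0}]'
python3 -m crank '[{"x":0,"y":0,"z":0,"turn":0},{"x":0,"y":0,"z":0,"turn":0}]'
python3 - <<'E'
from h import *
print(manip.state()['tool_pos'],shift([.5754,-.0664,.225]))
p,d=snap('wrist','w1'); t,_=snap('top','top1'); s,_=snap('scene','sc1')
a=cv2.resize(p[:,:,::-1],None,fx=1.5,fy=1.5,interpolation=cv2.INTER_CUBIC)
cv2.imwrite('pics/w1.png',a)
cv2.imwrite('pics/sc1c.png',cv2.resize(s[180:300,180:340,::-1],None,fx=5,fy=5,interpolation=cv2.INTER_CUBIC))
E
```

```text
time: 5.65
tool_pos: [0.5955, -0.1497, 0.2845]
tool_rot: [-0.002, 0.648, 0.762, -0.001]
contact_force: [0.3, 0.6, 0.1]
gripper_width: 0.197
grasp_force: 58.6
time: 6.15
tool_pos: [0.5728, -0.0653, 0.2095]
tool_rot: [-0.006, 0.647, 0.762, -0.003]
contact_force: [-0.5, 0.2, -1.5]
gripper_width: 0.193
grasp_force: 58.6
time: 6.35
tool_pos: [0.5776, -0.0675, 0.2186]
tool_rot: [0.001, 0.648, 0.762, 0.0]
contact_force: [-0.2, -0.4, -0.3]
gripper_width: 0.195
grasp_force: 58.6
[ 0.577639   -0.06747099  0.21855466] [ 0.14 -0.2  -0.64]
```

View pics/w1.png

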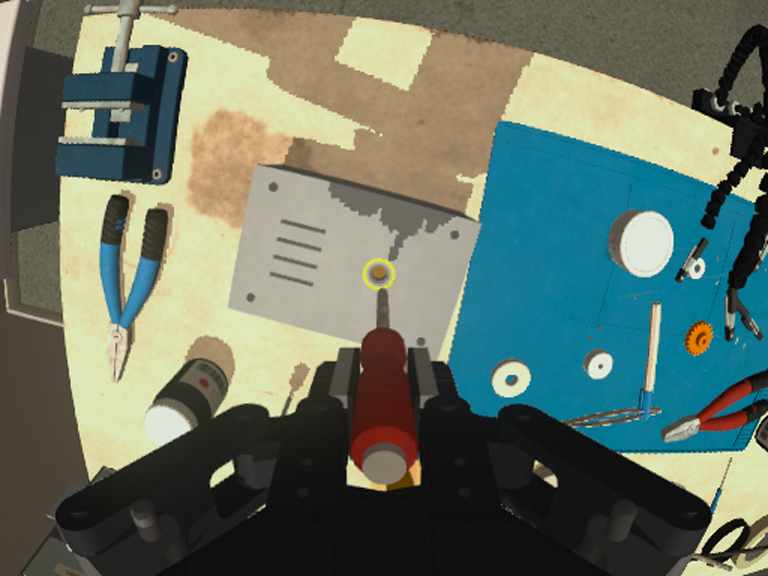

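View pics/sc1c.png

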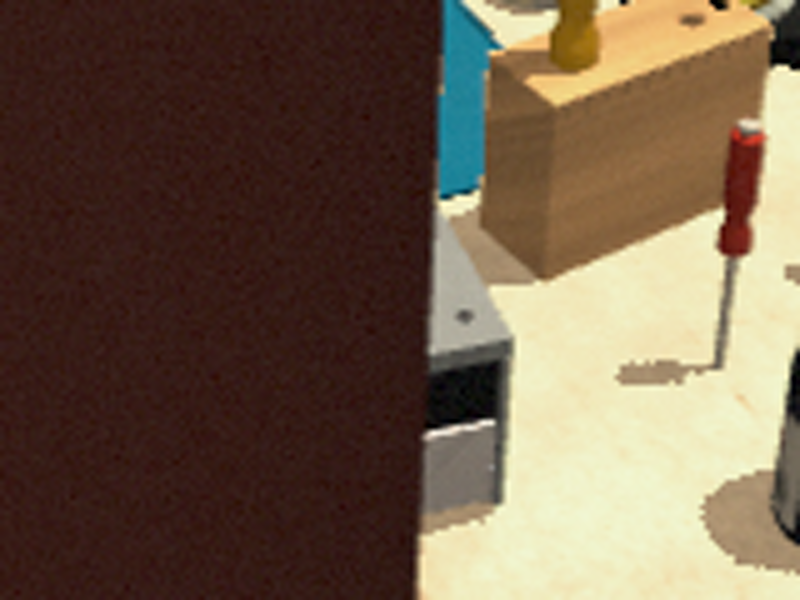

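In this wrist view the blade end is at about (381,292), the handle cap at (385,463) and the hole at (379,274). The scene camera is blocked by the arm.

Run:
```python
from h import *
g=lambda U,V:((U+.5)/1.5-.5,(V+.5)/1.5-.5)
z0=manip.state()['tool_pos'][2]-.098
t=wz('w1',*g(381.5,293),z0);c=wz('w1',*g(385,463),z0+.154);h=wz('w1',*g(379,273.5),.08)
m=M();print(manip.state()['tool_pos'],'tip',t,'cap',c,'hole',h)
print('cap-tip tool', (m.T@(c-t)*1000).round(1),'hole-tip tool mm',(m.T@(h-t)*1000).round(1), 'tip-tcp',(m.T@(t-manip.state()['tool_pos'])*1000).round(1))
p,d,K,T=load('w1'); u,v=map(int,g(379,273.5)); print(d[v-3:v+4,u-3:u+4].round(3)); 
# depth along optical axis for z
R=T[:3,:3];print(T@np.r_[h,1])
```

```text
[ 0.5778854  -0.06754957  0.21919102] tip [ 0.57775317 -0.06688373  0.12119102] cap [ 0.57857333 -0.06404574  0.27519102] hole [ 0.57584493 -0.06599341  0.08      ]
cap-tip tool [   2.5    1.7 -154. ] hole-tip tool mm [ 1.2 -1.8 41.2] tip-tcp [ 0.8 -0.3 98. ]
[[0.308 0.309 0.31  0.31  0.308 0.311 0.309]
 [0.309 0.309 0.308 0.308 0.309 0.31  0.31 ]
 [0.31  0.309 0.309 0.309 0.309 0.309 0.31 ]
 [0.31  0.309 0.31  0.309 0.311 0.308 0.31 ]
 [0.309 0.311 0.31  0.309 0.31  0.31  0.309]
 [0.295 0.311 0.31  0.311 0.31  0.309 0.311]
 [0.292 0.295 0.297 0.298 0.298 0.296 0.294]]
[-0.00273167 -0.01213763  0.28866423  1.        ]
```

```bash
python3 -m crank '[{"x":0.12,"y":-0.18,"z":1,"turn":0},{"x":0,"y":0,"z":1,"turn":0},{"x":0,"y":0,"z":0.8,"turn":0},{"x":0,"y":0,"z":0,"turn":0},{"x":0,"y":0,"z":0,"turn":0}]'
python3 - <<'E'
from h import *
print(manip.state()['tool_pos'])
p,d=snap('wrist','w2')
a=cv2.resize(p[130:280,170:340,::-1],None,fx=4,fy=4,interpolation=cv2.INTER_CUBIC)
cv2.imwrite('pics/w2.png',a)
E
```

```text
time: 7.0
tool_pos: [0.5747, -0.0659, 0.1886]
tool_rot: [-0.001, 0.648, 0.762, -0.0]
contact_force: [1.2, -0.3, -0.7]
gripper_width: 0.197
grasp_force: 58.6
[ 0.5746755  -0.06593627  0.18861273]
```

View pics/w2.png

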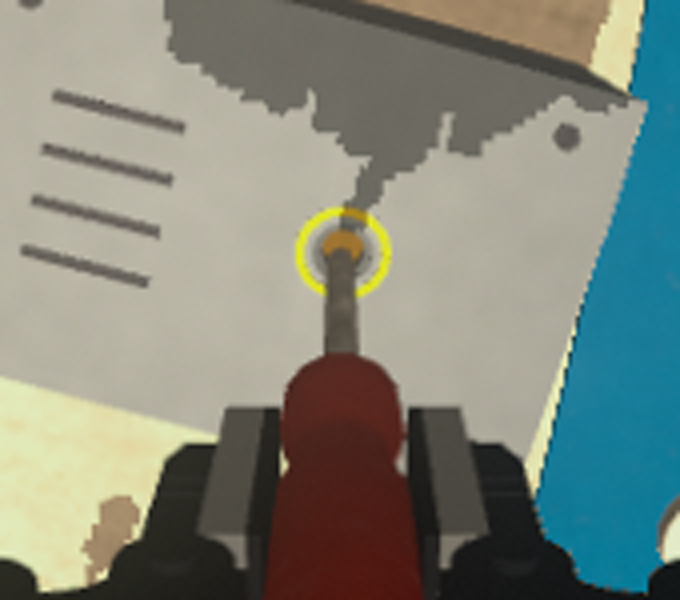

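The ring centre is at (344,253) and the blade end centre is at about (341,257) in the crop.

Run:
```python
from h import *
g=lambda U,V:((U+.5)/4-.5+170,(V+.5)/4-.5+130)
t=wz('w2',*g(341,257),.0905);h=wz('w2',*g(344,253),.08)
m=M();print(t,h,(m.T@(h-t)*1000).round(1),(m.T@(t-manip.state()['tool_pos'])*1000).round(1))
```

```text
[ 0.57494032 -0.0642812   0.0905    ] [ 0.57589088 -0.0662296   0.08      ] [-2.1  0.6 10.5] [ 1.7  0.2 98.7]
```

```bash
python3 -m crank '[{"x":-0.12,"y":0.05,"z":0,"turn":0},{"x":0,"y":0,"z":0.3,"turn":0},{"x":0,"y":0,"z":0.3,"turn":0},{"x":0,"y":0,"z":0.2,"turn":0},{"x":0,"y":0,"z":0.1,"turn":0}]';python3 -m crank '[{"x":0,"y":0,"z":0.1,"turn":0},{"x":0,"y":0,"z":0.1,"turn":0},{"x":0,"y":0,"z":0,"turn":0}]'
```

```text
time: 7.55
tool_pos: [0.5754, -0.0671, 0.1798]
tool_rot: [-0.0, 0.648, 0.762, -0.0]
contact_force: [-0.5, -0.7, -0.8]
gripper_width: 0.193
grasp_force: 58.6
time: 7.85
tool_pos: [0.5756, -0.0671, 0.1782]
tool_rot: [-0.0, 0.648, 0.762, -0.0]
contact_force: [-0.8, 0.5, -1.1]
gripper_width: 0.198
grasp_force: 58.6
```

```bash
python3 -m crank '[{"x":0,"y":0,"z":0.1,"turn":0},{"x":0,"y":0,"z":0.1,"turn":0},{"x":0,"y":0,"z":0,"turn":0}]';python3 -m crank '[{"x":0,"y":0,"z":0.1,"turn":0},{"x":0,"y":0,"z":0.1,"turn":0},{"x":0,"y":0,"z":0,"turn":0}]'
```

```text
time: 8.15
tool_pos: [0.5756, -0.0671, 0.1761]
tool_rot: [-0.0, 0.648, 0.762, -0.0]
contact_force: [0.2, 0.4, 0.8]
gripper_width: 0.194
grasp_force: 58.6
time: 8.45
tool_pos: [0.5755, -0.0671, 0.1741]
tool_rot: [-0.0, 0.648, 0.762, -0.0]
contact_force: [-0.0, -0.9, 0.2]
gripper_width: 0.195
grasp_force: 58.6
```

```bash
python3 -m crank '[{"x":0,"y":0,"z":0.1,"turn":0},{"x":0,"y":0,"z":0.1,"turn":0},{"x":0,"y":0,"z":0.1,"turn":0},{"x":0,"y":0,"z":0,"turn":0}]';python3 -m crank '[{"x":0,"y":0,"z":0.1,"turn":0},{"x":0,"y":0,"z":0.1,"turn":0},{"x":0,"y":0,"z":0.1,"turn":0},{"x":0,"y":0,"z":0,"turn":0}]'
```

```text
time: 8.85
tool_pos: [0.5755, -0.0671, 0.171]
tool_rot: [-0.0, 0.648, 0.762, -0.0]
contact_force: [0.2, 0.0, -0.8]
gripper_width: 0.196
grasp_force: 58.6
time: 9.25
tool_pos: [0.5755, -0.0671, 0.1681]
tool_rot: [-0.0, 0.648, 0.762, -0.0]
contact_force: [-0.6, 0.1, -1.1]
gripper_width: 0.197
grasp_force: 58.6
```

```bash
python3 -m crank '[{"x":0,"y":0,"z":0.15,"turn":0},{"x":0,"y":0,"z":0.15,"turn":0},{"x":0,"y":0,"z":0.15,"turn":0},{"x":0,"y":0,"z":0.1,"turn":0},{"x":0,"y":0,"z":0,"turn":0}]';for i in 1 2 3; do python3 -m crank '[{"x":0,"y":0,"z":0.1,"turn":0},{"x":0,"y":0,"z":0.1,"turn":0},{"x":0,"y":0,"z":0,"turn":0}]' | egrep "tool_pos|force"; done
```

```text
time: 9.75
tool_pos: [0.5755, -0.0671, 0.1625]
tool_rot: [-0.0, 0.648, 0.762, -0.0]
contact_force: [-0.0, 0.7, -0.1]
gripper_width: 0.194
grasp_force: 58.6
tool_pos: [0.5756, -0.0671, 0.1606]
contact_force: [0.3, -0.0, 0.1]
grasp_force: 58.6
tool_pos: [0.5755, -0.0671, 0.1585]
contact_force: [-0.3, -0.3, 0.1]
grasp_force: 58.6
tool_pos: [0.576, -0.0672, 0.1579]
contact_force: [-1.7, 0.5, 4.4]
grasp_force: 59.2
```

```bash
for i in 1 2 3; do python3 -m crank '[{"x":0,"y":0,"z":0.1,"turn":0},{"x":0,"y":0,"z":0,"turn":0}]' | egrep "tool_pos|force"; done
```

```text
tool_pos: [0.5761, -0.0673, 0.1569]
contact_force: [-1.8, 0.4, 5.0]
grasp_force: 59.2
tool_pos: [0.5761, -0.0673, 0.156]
contact_force: [-1.6, 0.5, 5.4]
grasp_force: 59.3
tool_pos: [0.5761, -0.0673, 0.155]
contact_force: [-2.2, -0.2, 5.3]
grasp_force: 59.3
```

```bash
for i in 1 2 3; do python3 -m crank '[{"x":0,"y":0,"z":0.1,"turn":0},{"x":0,"y":0,"z":0,"turn":0}]' | egrep "tool_pos|force"; done; for i in 1 2 3 4; do python3 -m crank '[{"x":0,"y":0,"z":0,"turn":0},{"x":0,"y":0,"z":0,"turn":0},{"x":0,"y":0,"z":0,"turn":0},{"x":0,"y":0,"z":0,"turn":0},{"x":0,"y":0,"z":0,"turn":0}]' | egrep "time|tool_pos|force"; done
python3 - <<'E'
from h import *
p,d=snap('wrist','w3'); t,_=snap('top','top3')
a=cv2.resize(p[60:260,100:340,::-1],None,fx=2,fy=2,interpolation=cv2.INTER_CUBIC)
b=cv2.resize(t[150:290,170:290,::-1],(343,400),interpolation=cv2.INTER_CUBIC)
cv2.imwrite('pics/w3.png',a[:, :450] if 0 else np.hstack([a[:,:450],b]))
E
```

```text
tool_pos: [0.5761, -0.0672, 0.1536]
contact_force: [-0.7, -0.3, 3.3]
grasp_force: 59.1
tool_pos: [0.576, -0.0672, 0.152]
contact_force: [0.5, 0.3, 4.1]
grasp_force: 59.0
tool_pos: [0.5759, -0.0672, 0.1509]
contact_force: [0.4, 0.6, 4.4]
grasp_force: 59.0
time: 12.35
tool_pos: [0.5758, -0.0671, 0.1509]
contact_force: [2.0, -0.3, 4.4]
grasp_force: 59.0
time: 12.85
tool_pos: [0.5757, -0.0671, 0.1508]
contact_force: [1.1, 0.1, 4.3]
grasp_force: 59.0
time: 13.35
tool_pos: [0.5757, -0.0671, 0.1508]
contact_force: [0.7, -0.2, 3.8]
grasp_force: 59.0
time: 13.85
tool_pos: [0.5757, -0.0671, 0.1508]
contact_force: [1.8, 1.0, 4.3]
grasp_force: 59.0
```

View pics/w3.png

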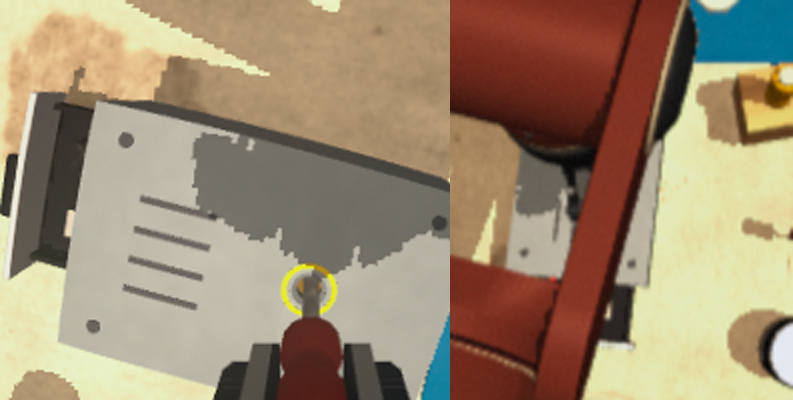

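The tray is out on the left of the picture. Its front plate's outer edge runs from about (33,93) to (8,278), and the tester's front edge from (97,100) to (58,342). I'll hold a little longer and measure.

```bash
python3 -m crank '[{"x":0,"y":0,"z":0,"turn":0},{"x":0,"y":0,"z":0,"turn":0},{"x":0,"y":0,"z":0,"turn":0},{"x":0,"y":0,"z":0,"turn":0},{"x":0,"y":0,"z":0,"turn":0}]' | grep force
python3 - <<'E'
from h import *
g=lambda U,V:((U+.5)/2-.5+100,(V+.5)/2-.5+60)
a,b=[wz('w3',*g(*q),.08)[:2] for q in [(97,100),(58,342)]]
print(a,b,np.linalg.norm(a-b))
e=(b-a)/np.linalg.norm(b-a)
for z in (.055,.062,.07):
    for q in [(33,93),(8,278)]:
        c=wz('w3',*g(*q),z)[:2]; print(z,c,np.cross(e,c-a))
E
```

```text
contact_force: [0.7, 0.0, 4.1]
grasp_force: 59.0
[ 0.48679869 -0.00682618] [ 0.4767152  -0.10612122] 0.09980572564536498
0.055 [ 0.44723249 -0.00748648] -0.03929704327892136
0.055 [ 0.43977866 -0.09186397] -0.03818796931517568
0.062 [ 0.45071094 -0.00720172] -0.0358651604453746
0.062 [ 0.44347633 -0.08909762] -0.034788705047804014
0.07 [ 0.45468631 -0.00687628] -0.03194300863560688
0.07 [ 0.44770224 -0.08593607] -0.030903831599379233<stdin>:8: DeprecationWarning: Arrays of 2-dimensional vectors are deprecated. Use arrays of 3-dimensional vectors instead. (deprecated in NumPy 2.0)
```

Run:
```python
from h import *
p,d,K,T=load('w3'); R=T[:3,:3]; o=-R.T@T[:3,3]
for U,V in [(34,120),(30,150),(26,180),(22,210),(8,185)]:
    u,v=int(U/2+100),int(V/2+60); x=np.array([u-K[0,2],v-K[1,2]]); r=np.hypot(*x); th=r/K[0,0]
    c=np.r_[x/r*np.tan(th),1]; P=o+R.T@c*d[v,u]
    print(U,V,P.round(4), 'out', (np.array([.4817,-.0565])-P[:2])@np.array([.995,-.101]))
```

```text
34 120 [ 0.4427 -0.0204  0.0413] out 0.04247167918927392
30 150 [ 0.4412 -0.0345  0.0398] out 0.042500802537193634
26 180 [ 0.4392 -0.0491  0.0379] out 0.042989367178513496
22 210 [ 0.4384 -0.0634  0.0387] out 0.04238844723169249
8 185 [ 0.4326 -0.0509  0.0437] out 0.04943071314217276
```

```bash
python3 -m crank '[{"x":0,"y":0,"z":-0.5,"turn":0},{"x":0,"y":0,"z":-1,"turn":0},{"x":0,"y":0,"z":-2,"turn":0},{"x":0,"y":0,"z":-3,"turn":0},{"x":0,"y":0,"z":-3,"turn":0}]'; python3 -m crank '[{"x":0,"y":0,"z":-3,"turn":0},{"x":0,"y":0,"z":-1,"turn":0},{"x":0,"y":0,"z":0,"turn":0},{"x":0,"y":0,"z":0,"turn":0}]'
python3 - <<'E'
from h import *
print(shift([.6218,-.2578,.28]))
E
```

```text
time: 14.95
tool_pos: [0.574, -0.0668, 0.2451]
tool_rot: [-0.002, 0.648, 0.762, -0.001]
contact_force: [0.3, -0.3, -0.1]
gripper_width: 0.192
grasp_force: 58.7
time: 15.35
tool_pos: [0.5748, -0.0669, 0.2837]
tool_rot: [-0.002, 0.648, 0.762, -0.001]
contact_force: [0.6, 0.0, -0.4]
gripper_width: 0.192
grasp_force: 58.8
[-19.6    1.57   0.34]
```

```bash
python3 -m crank '[{"x":-3,"y":0.3,"z":0,"turn":0},{"x":-4,"y":0.3,"z":0,"turn":0},{"x":-4,"y":0.3,"z":0,"turn":0},{"x":-4,"y":0.3,"z":0,"turn":0},{"x":-3,"y":0.3,"z":0,"turn":0}]'; python3 -m crank '[{"x":-1.6,"y":0,"z":0,"turn":0},{"x":0,"y":0,"z":3,"turn":0},{"x":0,"y":0,"z":3,"turn":0},{"x":0,"y":0,"z":0,"turn":0},{"x":0,"y":0,"z":0,"turn":0}]';python3 -m crank '[{"x":0,"y":0,"z":0,"turn":0},{"x":0,"y":0,"z":0,"turn":0}]'
python3 - <<'E'
from h import *
print(shift([.6218,-.2578,.19]),M().round(3)[2])
p,d=snap('wrist','w4')
a=cv2.resize(p[130:280,170:340,::-1],None,fx=4,fy=4,interpolation=cv2.INTER_CUBIC)
cv2.imwrite('pics/w4.png',a)
E
```

```text
time: 15.85
tool_pos: [0.6185, -0.2441, 0.2822]
tool_rot: [-0.003, 0.648, 0.762, -0.001]
contact_force: [0.1, 0.5, 0.0]
gripper_width: 0.194
grasp_force: 58.8
time: 16.35
tool_pos: [0.6213, -0.2571, 0.2242]
tool_rot: [-0.002, 0.647, 0.762, -0.0]
contact_force: [0.4, 0.2, 0.3]
gripper_width: 0.191
grasp_force: 58.8
time: 16.55
tool_pos: [0.623, -0.2583, 0.2283]
tool_rot: [0.002, 0.647, 0.762, 0.0]
contact_force: [0.5, 1.1, -0.6]
gripper_width: 0.195
grasp_force: 58.8
[ 0.08 -0.12  3.83] [-0.002  0.003 -1.   ]
```

View pics/w4.png

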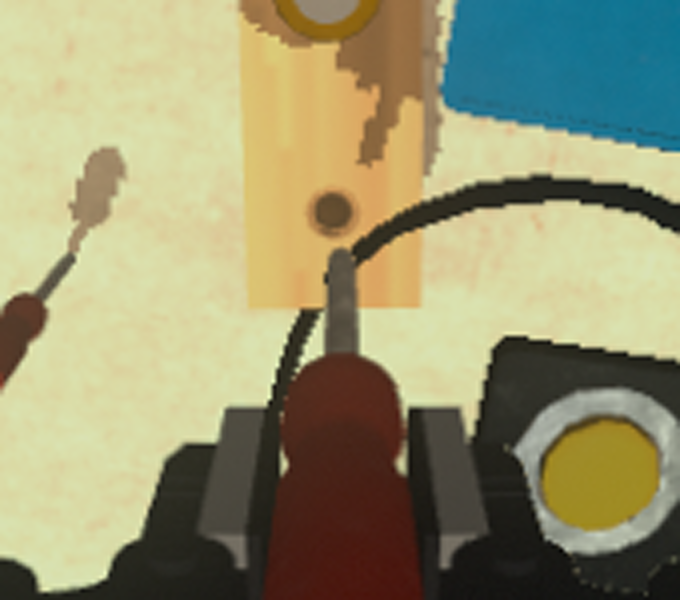

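The empty hole is at (333,212) in the crop and the blade end at (341,257), the same image position as over the tester, so the grip hasn't slipped.

Run:
```python
from h import *
g=lambda U,V:((U+.5)/4-.5+170,(V+.5)/4-.5+130)
h=wz('w4',*g(333,212),.085);t=wz('w4',*g(341,257),manip.state()['tool_pos'][2]-.098)
m=M();print(manip.state()['tool_pos'],h,t,(m.T@(h-t)*1000).round(1),shift([.6218,-.2578,.19]))
```

```text
[ 0.6229121  -0.2582962   0.22814013] [ 0.62199777 -0.25852976  0.085     ] [ 0.62369024 -0.25682842  0.13014013] [-1.3 -2.1 45.1] [ 0.07 -0.11  3.81]
```

```bash
python3 -m crank '[{"x":-0.03,"y":-0.16,"z":1.5,"turn":0},{"x":0,"y":0,"z":1.5,"turn":0},{"x":0,"y":0,"z":0.7,"turn":0},{"x":0,"y":0,"z":0,"turn":0},{"x":0,"y":0,"z":0,"turn":0}]'
python3 - <<'E'
from h import *
p,d=snap('wrist','w5');print(shift([.6218,-.2578,.19]))
a=cv2.resize(p[130:280,170:340,::-1],None,fx=4,fy=4,interpolation=cv2.INTER_CUBIC)
cv2.imwrite('pics/w5.png',a)
E
```

```text
time: 17.1
tool_pos: [0.6203, -0.2586, 0.1881]
tool_rot: [-0.001, 0.648, 0.762, -0.0]
contact_force: [-0.4, -1.1, -1.2]
gripper_width: 0.192
grasp_force: 58.8
[ 0.08  0.13 -0.11]
```

View pics/w5.png

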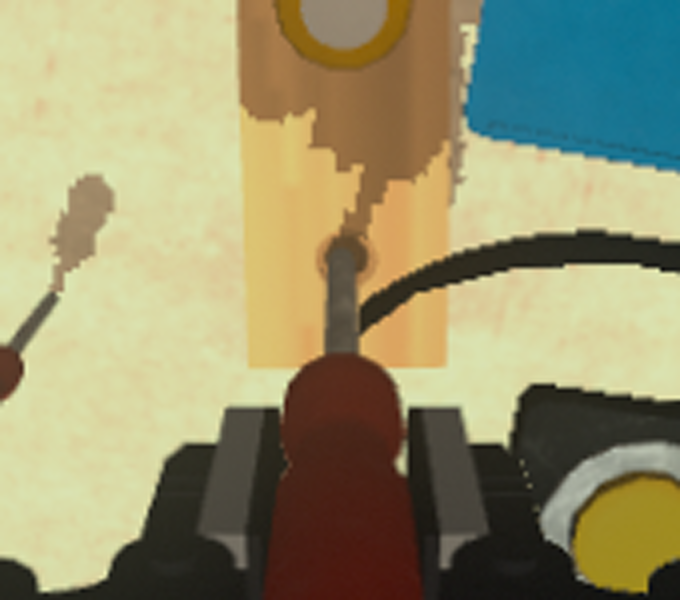

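The hole centre is at about (346,257) and the blade at (341,257), so I need roughly +1 mm in tool y.

```bash
python3 -m crank '[{"x":-0.04,"y":0.1,"z":0,"turn":0},{"x":0,"y":0,"z":0.2,"turn":0},{"x":0,"y":0,"z":0.2,"turn":0},{"x":0,"y":0,"z":0.2,"turn":0},{"x":0,"y":0,"z":0,"turn":0}]'; for i in 1 2 3; do python3 -m crank '[{"x":0,"y":0,"z":0.15,"turn":0},{"x":0,"y":0,"z":0.15,"turn":0},{"x":0,"y":0,"z":0,"turn":0}]' | egrep "tool_pos|contact"; done
```

```text
time: 17.65
tool_pos: [0.6213, -0.2588, 0.1823]
tool_rot: [-0.0, 0.648, 0.762, -0.0]
contact_force: [0.1, 0.4, -0.9]
gripper_width: 0.194
grasp_force: 58.8
tool_pos: [0.6214, -0.2588, 0.1794]
contact_force: [0.2, 0.6, -0.8]
tool_pos: [0.6214, -0.2588, 0.1764]
contact_force: [0.3, -0.3, -0.8]
tool_pos: [0.6214, -0.2589, 0.1734]
contact_force: [-0.2, -0.1, -0.9]
```

```bash
for i in 1 2 3; do python3 -m crank '[{"x":0,"y":0,"z":0.5,"turn":0},{"x":0,"y":0,"z":0.5,"turn":0},{"x":0,"y":0,"z":0.5,"turn":0},{"x":0,"y":0,"z":0.4,"turn":0},{"x":0,"y":0,"z":0,"turn":0}]' | egrep "time|tool_pos|contact"; done
```

```text
time: 19.05
tool_pos: [0.621, -0.2586, 0.1535]
contact_force: [-0.4, 0.1, -1.2]
time: 19.55
tool_pos: [0.6211, -0.2586, 0.1347]
contact_force: [-1.1, 0.2, -0.4]
time: 20.05
tool_pos: [0.6211, -0.2586, 0.1156]
contact_force: [-0.2, -0.9, -1.3]
```

```bash
python3 -m crank '[{"x":0,"y":0,"z":0.3,"turn":0},{"x":0,"y":0,"z":0.3,"turn":0},{"x":0,"y":0,"z":0.2,"turn":0},{"x":0,"y":0,"z":0,"turn":0}]' | egrep "time|tool_pos|contact"; for i in 1 2 3; do python3 -m crank '[{"x":0,"y":0,"z":0.1,"turn":0},{"x":0,"y":0,"z":0,"turn":0}]' | egrep "time|tool_pos|contact"; done
```

```text
time: 20.45
tool_pos: [0.6214, -0.2588, 0.1083]
contact_force: [-1.6, -0.1, -0.9]
time: 20.65
tool_pos: [0.6216, -0.2589, 0.1078]
contact_force: [0.0, -0.7, -0.5]
time: 20.85
tool_pos: [0.6216, -0.2589, 0.1068]
contact_force: [0.4, -0.3, -1.1]
time: 21.05
tool_pos: [0.6215, -0.2589, 0.1057]
contact_force: [0.4, 0.3, -0.3]
```

Nearly seated. I'll open moderately so it drops the last bit, then go up.

```bash
python3 -m crank '[{"x":0,"y":0,"z":0.05,"turn":0},{"x":0,"y":0,"z":0,"turn":0}]' | egrep "tool_pos|contact"; python3 -m crank '[{"x":0,"y":0,"z":0,"turn":0},{"x":0,"y":0,"z":0,"turn":0},{"x":0,"y":0,"z":0,"turn":0},{"x":0,"y":0,"z":0,"turn":0},{"x":0,"y":0,"z":0,"turn":0}]' 60;  python3 -m crank '[{"x":0,"y":0,"z":-2,"turn":0},{"x":0,"y":0,"z":-3,"turn":0},{"x":0,"y":0,"z":-4,"turn":0},{"x":0,"y":0,"z":-4,"turn":0},{"x":0,"y":0,"z":-2,"turn":0}]'; python3 -m crank '[{"x":0,"y":0,"z":0,"turn":0},{"x":0,"y":0,"z":0,"turn":0},{"x":0,"y":0,"z":0,"turn":0}]'
python3 - <<'E'
from h import *
p,d=snap('wrist','w6'); _,_,K,T=load('w6'); R=T[:3,:3]; o=-R.T@T[:3,3]
v,u=np.mgrid[0:384,0:512]; x=np.stack([u-K[0,2],v-K[1,2]],-1); r=np.hypot(x[...,0],x[...,1])+1e-9; s=(np.tan(np.minimum(r/K[0,0],1.4))/r)
c=np.dstack([x*s[...,None],np.ones(r.shape)]); P=o+(c*d[...,None])@R
def near(a,lo): 
    k=(np.hypot(P[...,0]-a[0],P[...,1]-a[1])<.03)&(P[...,2]>lo)&(P[...,2]<.18); q=P[k]; t=np.percentile(q[:,2],90); q=q[q[:,2]>t-.012] if 0 else q; print(k.sum(),'top z',t, q[q[:,2]>t-.006].mean(0))
near((.6215,-.258),.10); near((.612,-.199),.10)
E
```

```text
tool_pos: [0.6215, -0.2589, 0.1052]
contact_force: [-0.1, 0.0, -0.4]
time: 21.75
tool_pos: [0.6216, -0.2589, 0.1054]
tool_rot: [0.0, 0.648, 0.762, 0.0]
contact_force: [-0.8, 0.5, -0.3]
gripper_width: 0.605
grasp_force: 0.0
time: 22.25
tool_pos: [0.6229, -0.2596, 0.2606]
tool_rot: [0.003, 0.648, 0.762, 0.001]
contact_force: [-0.4, -0.2, -0.4]
gripper_width: 0.602
grasp_force: 0.0
time: 22.55
tool_pos: [0.6206, -0.2584, 0.2525]
tool_rot: [-0.002, 0.648, 0.762, -0.0]
contact_force: [-0.9, 0.2, -0.1]
gripper_width: 0.598
grasp_force: 0.0
613 top z 0.1606545435640669 [ 0.62234654 -0.25678998  0.15817708]
480 top z 0.16578151674041866 [ 0.61182313 -0.19995107  0.16304271]
```

The red cap sits at z = 0.161 at its original place, so it is fully seated and upright. Yellow hasn't moved either. I'm handing in.

```bash
python3 -c "
from plant import manip
print(manip.job_done())"
```

```text
the job is handed in; nothing more can be done
None
```

The tray is fully out, the red screwdriver is back in its hole and released, and the job was handed in at about 22.6 s; the hand-in call returned no verdict.

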